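# Pack the tealight holders into their gift boxes

### The arm

A 6-joint arm with a two-finger parallel gripper is mounted at the origin on the work surface. World frame = base frame: x ahead of the robot, y to its left, z up, the work surface at z = 0. Lengths are in mm, angles in rad, forces in N, time in s.
With the tool pointing down it reaches from about 275 to 725 mm from the base axis. Payload 5.6 kg.
Tool frame: the origin (TCP) lies at the very end of the fingers, on their centre line; the grasp point (between the pads) lies robot.grip_point_offset behind it (robot.grip_point_offset is the distance from the TCP to the grasp point, in mm); z points along the fingers, y is the line along which they close (so a half turn about z gives the same grasp; the last joint's range is limited). The gripper opens to 85 mm and grips with 20 to 120 N. Pads are 22 mm wide; open, the fingers measure 114 mm over their backs; the gripper's body (76 mm by 85 mm) begins 54 mm behind the grasp point. The pads swing forward as they close: fully open they stand 13 mm farther back than shut.
Start: joints at [-0.975, 0.255, 0.108, 0, -1.424, -0.285], TCP at [168.221, -523.636, 231.283] pointing down, gripper open.
Joint ranges: [-2.95, 2.95], [-1.21, 1.97], [-1.09, 1.5], [-2.87, 1.71], [-2.94, -0.07], [-3.05, 3.05]. Speed limits (rad/s): [2.57, 2.57, 3.14, 3.14, 3.14, 3.14].

### API

Orientations are given as a unit quaternion [w, x, y, z].
In Python, from rig import telemetry, imaging, robot gives the robot as it stands. The module is installed in compiled form; this text tells all that it offers.
- The arm moves only by the shell command python3 -m jog 'ROWS' [FORCE]. ROWS is a JSON object whose one key "series" holds a list that holds one entry, the list of rows, each a list of 7 numbers: the shift along the tool's x, y, z in cm, then the turn, a rotation vector about the tool's x, y, z in degrees, then the closure, from -1 (fully open) to 1 (shut). A call has 1 to 20 rows; each row is the pose to reach, as a shift and turn from the pose commanded when the call began, along the tool's axes at that moment; what a row does not reach only later rows make up. A row lasts 1/8 s, in which the tool goes at most 62.5 mm and 10.7 degrees, less where a joint would pass 70% of its speed; a pose out of reach is approached as far as the arm can. A call with a gripper value outside its range is refused whole. The fingers move at their own pace and stop on an object; FORCE is the grip in N (left out, the last holds). Time passes only in rows, so rows that repeat a pose let the fingers close. It gives the time, the measured TCP pose, the force, the opening and the grip force at its end, in the units of the state.
- telemetry.observe(): the state, without advancing time (a new reading comes with each control period).
- imaging.snapshot(name): name is "side" or "top"; returns a dict with "pixels" (480x640x3 uint8, red, green, blue), "vfov" (degrees; the focal length in pixels is half the picture's height over the tangent of half this angle, whatever the lens; pixels are square), "cx", "cy" (the principal point, pixels), "position" and "orientation" of the camera in the world. Camera axes: x right, y up, looking along -z (the intrinsics and any distortion apply to the point x, -y, -z); pixel columns grow to the right and rows downward; lengths in mm; the calibration is good to about 2 mm. A picture is of the moment at which its call begins. There is no depth.
- robot.sign_off(): hands the job in; it is judged then, once.
The state is a dict: "t": time; "qpos": joint angles; "joint_vel": joint speeds; "joint_efforts": joint torques, N m; "position": TCP position; "orientation": TCP orientation; "ft_force": force on the tool from outside, world axes, zero at the start; "ft_torque": the same for the moment, N m; "grip_width": finger opening in mm; "grip_force": force on a finger pad.
Only numpy, scipy, OpenCV 4.12 (cv2) and the standard library are available. Lean on these libraries where they do the work, as an engineer would, in place of code of your own. Each camera call takes 0.05 s, during which the arm holds its last target. There are 200 camera calls.

### The job

Pack the three plaster tealight holders, the ones with candle wells in their tops, into the carton: each goes into the open gift box of its own shape (round, square, oblong), wells up and sitting flat on the bottom of the box; plaster chips, so set them down gently and do not drop them. The solid plaster blocks of the same outlines are display plinths for the photo tent: leave them standing where they are.

Things in the scene. Friction and masses are not known exactly. Their poses are not given: they have to be found in the camera images.
- round_holder: Loose round tealight holder of off-white cast plaster: a disc, diameter 62 mm, 45 mm high, upright sides, with one round candle well (40 mm wide, 18 mm deep) in its top; about 0.16 kg. Stands well-side up on the table at any yaw; nothing else stands within 60 mm of its centre. Origin: centre of its underside; z up.
- square_holder: Loose square tealight holder of off-white cast plaster: 60 x 60 mm, 45 mm high, upright sides, with one round candle well (40 mm wide, 18 mm deep) in its top; about 0.2 kg. Stands well-side up on the table at any yaw; nothing else stands within 60 mm of its centre. Origin: centre of its underside; z up.
- oblong_holder: Loose oblong tealight holder of off-white cast plaster: 104 mm long (own x) by 52 mm wide (own y), 45 mm high, upright sides, with two round candle wells side by side along its length (40 mm wide, 18 mm deep) in its top; about 0.27 kg. Stands well-side up on the table at any yaw; nothing else stands within 60 mm of its centre. Origin: centre of its underside; z up.
- round_plinth: Loose solid round block of the same plaster, a display plinth: a disc, diameter 62 mm, 45 mm high, like the round holder but with a plain flat top without a well. Stands on the table among the holders; not to be packed. Origin: centre of its underside; z up.
- square_plinth: Loose solid square block of the same plaster, a display plinth: 60 x 60 mm, 45 mm high, like the square holder but with a plain flat top without a well. Stands on the table among the holders; not to be packed. Origin: centre of its underside; z up.
- oblong_plinth: Loose solid oblong block of the same plaster, a display plinth: 104 mm long (own x) by 52 mm wide (own y), 45 mm high, like the oblong holder but with a plain flat top without a well. Stands on the table among the holders; not to be packed. Origin: centre of its underside; z up.
- round_box: Open white-card gift box base, round, outer diameter 86 mm, inner diameter 80 mm; rim 20 mm, inner bottom 3 mm above its origin. Stands fast in a bay of the carton, square to it. A holder in it stands 28 mm proud of the rim: gripped by its top 19 mm it is set down with the fingertips clear of the rim. Origin: centre of its underside, 4 mm above the table; z up.
- square_box: Open white-card gift box base, square, outer 82 x 82 mm, inner 76 x 76 mm; rim 20 mm, inner bottom 3 mm above its origin. Stands fast in a bay of the carton, square to it. A holder in it stands 28 mm proud of the rim: gripped by its top 19 mm it is set down with the fingertips clear of the rim. Origin: centre of its underside, 4 mm above the table; z up.
- oblong_box: Open white-card gift box base, oblong, outer 76 mm (own x) by 126 mm (own y), inner 70 x 120 mm (long side: own y); rim 20 mm, inner bottom 3 mm above its origin. Stands fast in a bay of the carton, square to it. A holder in it stands 28 mm proud of the rim: gripped by its top 19 mm it is set down with the fingertips clear of the rim. Origin: centre of its underside, 4 mm above the table; z up.
- carton: Shallow open kraft carton, fixed: 330 mm (own x) by 150 mm (own y), walls 20 mm high, floor 4 mm thick; two dividers as high as the walls make three bays in a row, centred at own x = -107.5, 0, +107.5 mm, a gift box in each. Origin: centre of its underside. Other tools stand clear of the work, over 0.72 m ahead of the robot's base or over 0.45 m to its sides, or beside its base.
Not all that is in view belongs to the job. What is shaped like the round_holder but blue or purple is not meant. Leave any black look-alike of the oblong_box alone.

How it is judged (in metres and radians):
At the end, for the whole second after the job is handed in: Each holder stands in the gift box of its own shape: centres within 13 mm seen from above, underside 0 to 6 mm above the box's origin, upright within 0.06 rad, under 0.02 m/s; the three plinths stand upright and still (same limits), within 20 mm of where they began (horizontal distance between round_holder and round_box below 0.013 m and z of round_holder in the frame of round_box between 0 and 0.006 m and angle between each of round_holder, round_plinth, square_holder, square_plinth, oblong_holder, oblong_plinth's own z axis and vertical below 0.06 rad and linear speed of each of round_holder, round_plinth, square_holder, square_plinth, oblong_holder, oblong_plinth below 0.02 m/s and distance of each of round_plinth, square_plinth, oblong_plinth from where it was at the start of the episode below 0.02 m and horizontal distance between square_holder and square_box below 0.013 m and z of square_holder in the frame of square_box between 0 and 0.006 m and horizontal distance between oblong_holder and oblong_box below 0.013 m and z of oblong_holder in the frame of oblong_box between 0 and 0.006 m); the robot touches nothing.
It fails at once if a plinth is shoved or carried more than 20 mm from its place (distance of any of round_plinth, square_plinth, oblong_plinth from where it was at the start of the episode above 0.02 m).
It fails at once if a holder is dropped into its box: it comes down on the bottom faster than 0.7 m/s ((horizontal distance between round_holder and round_box below 0.03 m and z of round_holder in the frame of round_box below 0.02 m and linear speed of round_holder above 0.7 m/s) or (horizontal distance between square_holder and square_box below 0.03 m and z of square_holder in the frame of square_box below 0.02 m and linear speed of square_holder above 0.7 m/s) or (horizontal distance between oblong_holder and oblong_box below 0.03 m and z of oblong_holder in the frame of oblong_box below 0.02 m and linear speed of oblong_holder above 0.7 m/s)).
It also fails if it takes over 77 s, if anything falls off the work surface, if the arm or the gripper's body presses on something with over 40 N, if the wrist force passes 120 N, or if a joint passes its speed limit or range.

## Working session

There is one attempt and no reset: what is moved stays moved. The work goes in short steps, Python scripts to look and compute and a shell command to move; the robot and the scene stay as the last step left them, time stands still between calls to the robot, and variables do not carry over. Pictures are saved under pics/ and viewed, at most 14 in all, crops included, and the job is handed in when it is done.

```bash
mkdir -p pics; python3 - <<'E'
from rig import telemetry, imaging, robot
import cv2
for n in("top","side"):
    s=imaging.snapshot(n); cv2.imwrite(f"pics/{n}0.png",s["pixels"][:,:,::-1]); print(n,{k:v for k,v in s.items() if k!="pixels"})
print(telemetry.observe(),robot.grip_point_offset)
E
```

```text
top {'vfov': 49.1403215418181, 'cx': 324.6279029015275, 'cy': 234.47942072732593, 'position': array([ 472.80938223,  -43.46043105, 1213.07667552]), 'orientation': array([-0.69899912, -0.04128621,  0.03663671,  0.71298908])}
side {'vfov': 48.28586180339651, 'cx': 328.8345513733294, 'cy': 231.30418496590335, 'position': array([433.4125413 , 751.07303121, 616.89698279]), 'orientation': array([-0.0987185 , -0.04469842,  0.45084661,  0.8859989 ])}
{'t': 0.1, 'qpos': array([-9.75403135e-01,  2.55716248e-01,  1.07116541e-01, -4.00357217e-04,
       -1.42389003e+00, -2.84593629e-01]), 'joint_vel': array([ 0.00013466, -0.0012636 ,  0.00309097,  0.00100556, -0.0019682 ,
       -0.0002411 ]), 'joint_efforts': array([-1.40334156e-03, -3.87603879e+01,  2.38473344e+01,  5.37781745e+00,
       -3.78689234e-03,  1.38103024e-05]), 'position': array([ 168.10748993, -523.21598152,  230.46767805]), 'orientation': array([-1.81501798e-04, -1.54745903e-01,  9.87953921e-01,  8.50395884e-04]), 'ft_force': array([ 0.29911176,  0.64905585, -0.39151946]), 'ft_torque': array([-0.00563587,  0.05634234,  0.02577355]), 'grip_force': 0.0, 'grip_width': 85.42508490394404} 18.700000000000003
```

View pics/top0.png

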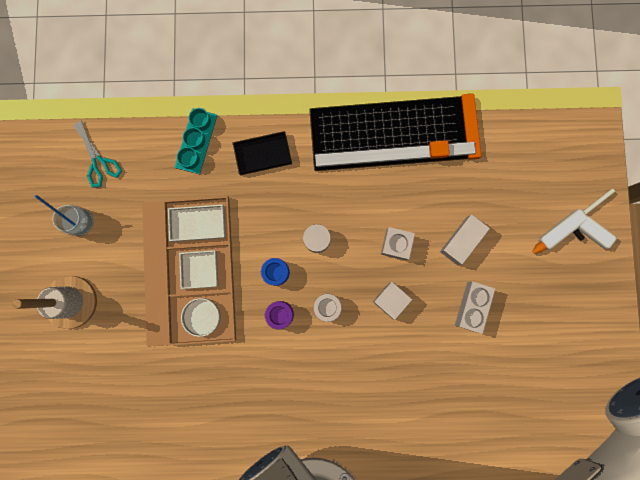

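View pics/side0.png

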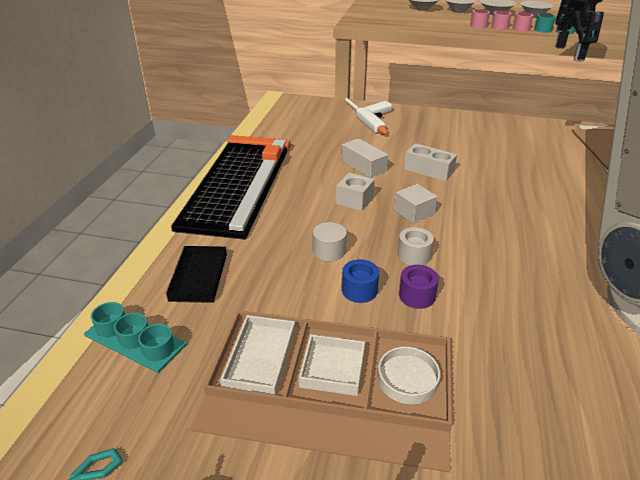

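Candidates in the top view:
- **Round:** (327,307) has a well, so it is the holder. (317,238) is plain, so it is the plinth. Blue (275,271) and purple (279,315) are decoys.
- **Square:** (398,243) has a well, so it is the holder. (393,300) is plain.
- **Oblong:** (476,307) has two wells, so it is the holder. (466,239) is plain.
- **Oblong box:** the white one in the carton at (197,223). The black one at (262,153) is a decoy.

I'll rectify the image to the top plane, confirm these and measure.

```bash
cat > h.py <<'E'
import numpy as np, cv2
from rig import telemetry, imaging, robot
from scipy.spatial.transform import Rotation as R
def proj(s,P):
    q=s["orientation"]; r=R.from_quat([q[1],q[2],q[3],q[0]])
    c=r.inv().apply(np.atleast_2d(P)-s["position"]); f=240/np.tan(np.radians(s["vfov"])/2)
    return np.c_[s["cx"]-f*c[:,0]/c[:,2], s["cy"]+f*c[:,1]/c[:,2]]
# rectified view at height z: 2 px/mm; image right=-y, up=+x ; origin corner (x1,y1)
def rect(s,z,x0=250,x1=650,y0=-400,y1=350,k=2):
    W=np.array([[x1,y1,z],[x1,y0,z],[x0,y0,z],[x0,y1,z]],float)
    px=proj(s,W).astype(np.float32)
    d=np.array([[(y1-w[1])*k,(x1-w[0])*k] for w in W],np.float32)
    return cv2.warpPerspective(s["pixels"],cv2.getPerspectiveTransform(px,d),((y1-y0)*k,(x1-x0)*k),flags=cv2.INTER_CUBIC)
def toworld(p,x1=650,y1=350,k=2): return np.array([x1-p[1]/k,y1-p[0]/k])
E
python3 - <<'E'
from h import *
s=imaging.snapshot("top")
for z in(45,24):
    im=rect(s,z); hsv=cv2.cvtColor(im,cv2.COLOR_RGB2HSV)
    cv2.imwrite(f"pics/r{z}.png",im[:,:,::-1])
    m=((hsv[:,:,1]<50)&(hsv[:,:,2]>110)).astype(np.uint8)
    m=cv2.morphologyEx(m,cv2.MORPH_OPEN,np.ones((5,5)))
    for c in cv2.findContours(m,cv2.RETR_EXTERNAL,cv2.CHAIN_APPROX_NONE)[0]:
        if 4000<cv2.contourArea(c)<60000:
            b=cv2.minAreaRect(c); v=im[cv2.drawContours(np.zeros_like(m),[c],-1,1,-1)>0].mean(1)
            print(z,toworld(b[0]).round(1),np.array(b[1])/2,round(b[2],1),np.percentile(v,[5,25,50,75,95]).round())
im=cv2.imread("pics/r45.png")
cv2.imwrite("pics/crop.png",im[150:600,500:1300])
E
```

```text
45 [425.  238.8] [82.  77.5] 90.0 [133. 148. 191. 194. 197.]
45 [440.8 -39.2] [58.5 57.5] 90.0 [115. 136. 175. 178. 181.]
45 [ 436. -364.] [ 60.93432617 102.95156097] 19.0 [103. 121. 166. 176. 181.]
45 [ 453.5 -183.9] [61.447052   60.79860687] 42.6 [151. 176. 177. 178. 183.]
45 [530. 247.] [80.35448456 81.35839081] 87.0 [127. 142. 192. 194. 198.]
45 [ 580.2 -199.6] [61.50365448 59.88009644] 14.8 [117. 143. 175. 178. 182.]
45 [595.4 -18.8] [60.26079941 58.53470993] 66.0 [171. 173. 174. 176. 180.]
45 [ 586.2 -352.2] [ 53.41244507 104.13758087] 39.6 [154. 177. 178. 180. 184.]
45 [624.9 251.9] [ 55.70056915 125.14311981] 87.5 [132. 189. 192. 194. 197.]
24 [424.2 243.5] [83.5 79. ] 90.0 [132. 147. 191. 194. 197.]
24 [440.2 -39.2] [59.5 58.5] 90.0 [115. 136. 175. 178. 181.]
24 [ 435.3 -369.7] [ 62.06391144 104.8312912 ] 18.9 [103. 121. 166. 176. 181.]
24 [ 453.2 -186.4] [62.43003082 61.83653641] 42.7 [151. 176. 177. 178. 183.]
24 [531.1 252.2] [81.56864929 82.86952209] 87.1 [127. 142. 192. 194. 198.]
24 [ 582.1 -202.4] [62.41877747 61.03383636] 14.9 [117. 143. 175. 178. 182.]
24 [597.5 -17.5] [61. 60.] 90.0 [171. 173. 174. 176. 180.]
24 [ 588.1 -357.6] [ 54.17866898 105.85608673] 39.6 [154. 177. 178. 180. 184.]
24 [623.8 257.2] [ 52.5 128.5] 90.0 [132. 189. 192. 194. 197.]
```

View pics/crop.png

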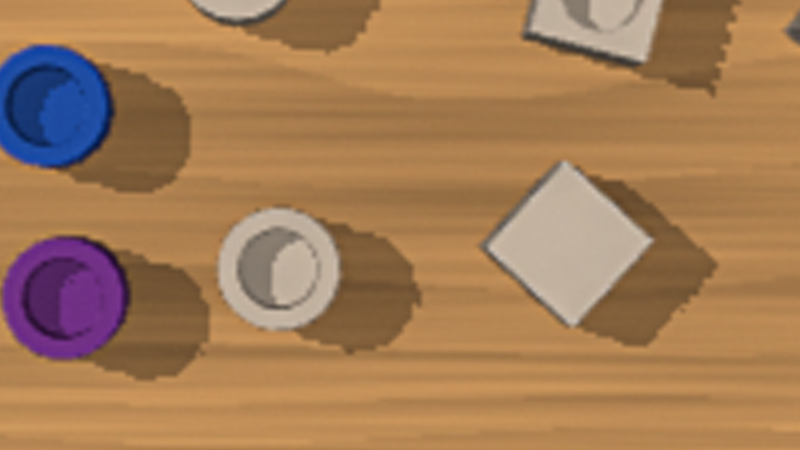

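The crop shows a plain disc at the top edge, a plain square at (567,243) and the white round holder with its well at (279,268). The blue and purple rings are decoys. Next I'll look at the right-hand objects and the carton.

```bash
python3 - <<'E'
import cv2,numpy as np
a=cv2.imread("pics/r45.png")[80:520,1020:1500]; b=cv2.imread("pics/r24.png")[0:560,40:360]
o=np.zeros((560,800,3),np.uint8); o[:440,:480]=a; o[:,480:]=b; cv2.imwrite("pics/c2.png",o)
E
```

```text
(no output)
```

View pics/c2.png

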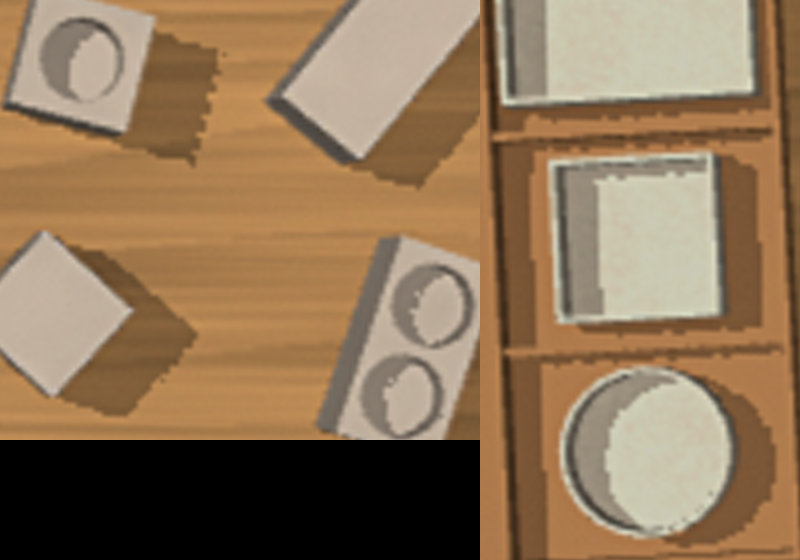

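```bash
cat >> h.py <<'E'
T=dict(ro=(440.8,-39.4),so=(581,-201.3),oo=(434.7,-368.7),rb=(424.3,246),sb=(531.5,252),ob=(638.8,257.3))
def delta(xyz,yaw):
    o=telemetry.observe(); q=o["orientation"]; r=R.from_quat([q[1],q[2],q[3],q[0]])
    d=r.inv().apply(np.array(xyz)-o["position"])/10
    y=r.as_matrix()[:,1]; cur=np.degrees(np.arctan2(y[1],y[0]))
    goal=R.from_euler('z',yaw,degrees=True).as_matrix()@np.array([[0,1,0],[1,0,0],[0,0,-1]]) # y axis along yaw
    goal=np.c_[[np.sin(np.radians(yaw)),-np.cos(np.radians(yaw)),0],[np.cos(np.radians(yaw)),np.sin(np.radians(yaw)),0],[0,0,-1]]
    rv=(r.inv()*R.from_matrix(goal)).as_rotvec(degrees=True)
    print("shift cm",d.round(2),"rot",rv.round(1),"cur yaw",cur.round(1),"q6",np.degrees(o["qpos"][5]).round(0),"pos",o["position"].round(1),"t",round(o["t"],2),"w",round(o["grip_width"],1))
E
python3 - <<'E'
from h import *
def box(c,a,b,z,yaw): 
    t=np.radians(yaw);p=np.array([[a,b],[a,-b],[-a,-b],[-a,b]])/2
    return np.c_[p@np.array([[np.cos(t),np.sin(t)],[-np.sin(t),np.cos(t)]])+c,[z]*4]
def circ(c,d,z):
    t=np.linspace(0,2*np.pi,40); return np.c_[c[0]+d/2*np.cos(t),c[1]+d/2*np.sin(t),t*0+z]
L=[circ(T["ro"],62,45),box(T["so"],60,60,45,-14.8),box(T["oo"],104,52,45,-19.2),circ(T["rb"],86,24),box(T["sb"],82,82,24,3),box(T["ob"],76,126,24,3)]
for n in("side","top"):
    s=imaging.snapshot(n); im=cv2.resize(s["pixels"][:,:,::-1],None,fx=2,fy=2).copy()
    for P in L: cv2.polylines(im,[np.round(proj(s,P)*2+.5).astype(int)],True,(0,0,255),1)
    cv2.imwrite(f"pics/ov_{n}.png",im[240:840,330:1010] if n=="side" else im[380:700,280:1060])
delta((*T["oo"],120),70.8); delta((*T["oo"],20),70.8)
E
```

```text
Traceback (most recent call last):
  File "h.py", line 22, in delta
    rv=(r.inv()*R.from_matrix(goal)).as_rotvec(degrees=True)
                ~~~~~~~~~~~~~^^^^^^
  File "scipy/spatial/transform/_rotation.pyx", line 1143, in scipy.spatial.transform._rotation.Rotation.from_matrix
ValueError: Non-positive determinant (left-handed or null coordinate frame) in rotation matrix 0: [[ 0.94437637  0.32886665  0.        ]
 [-0.32886665  0.94437637  0.        ]
 [ 0.          0.         -1.        ]].
```

View pics/ov_side.png

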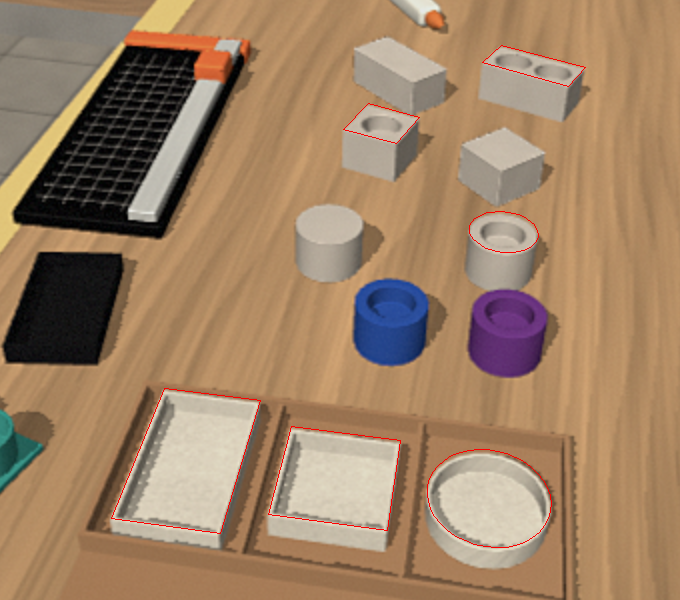

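View pics/ov_top.png

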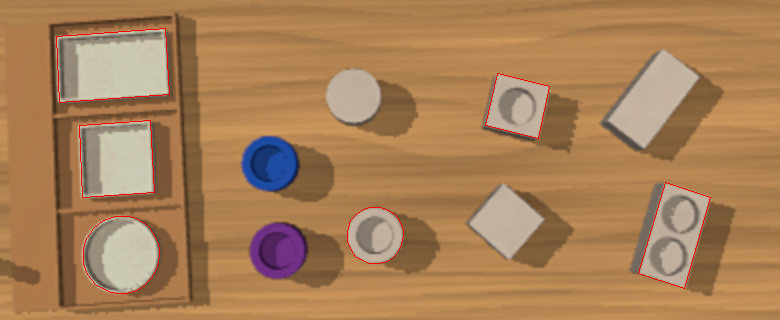

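The red outlines from my measured poses match the three white-well holders and the boxes in both views, to about 2 mm. The side view also shows the wells on the objects I chose. I'll fix the helper's sign and plan the oblong first.

```bash
sed -i '/R.from_euler/d; s/goal=np.c_\[\[np.sin(np.radians(yaw)),-np.cos(np.radians(yaw)),0\]/goal=np.c_[[-np.sin(np.radians(yaw)),np.cos(np.radians(yaw)),0]/' h.py
python3 - <<'E'
from h import *
delta((*T["oo"],100),70.8)
E
```

```text
shift cm [-30.11   6.57  13.09] rot [ 0. -0. 37.] cur yaw 107.8 q6 -16.0 pos [ 168.2 -523.4  230.9] t 0.25 w 85.3
```

```bash
python3 -m jog '{"series":[[[-5,1.1,2.2,0,0,6,-1],[-10,2.2,4.4,0,0,12,-1],[-15,3.3,6.5,0,0,19,-1],[-20,4.4,8.7,0,0,25,-1],[-25,5.5,11,0,0,31,-1],[-28,6.2,12.2,0,0,35,-1],[-30.1,6.6,13.1,0,0,37,-1],[-30.1,6.6,13.1,0,0,37,-1],[-30.1,6.6,13.1,0,0,37,-1],[-30.1,6.6,13.1,0,0,37,-1]]]}' 40
python3 - <<'E'
from h import *
delta((*T["oo"],20),70.8)
E
```

```text
t: 1.5
position: [434.2, -369.3, 100.8]
orientation: [0.0, 0.167, 0.986, -0.0]
ft_force: [0.5, -0.1, -0.0]
grip_width: 85.3
grip_force: 0.0
shift cm [-0.02  0.08  8.08] rot [-0.  0. -0.] cur yaw 70.8 q6 -85.0 pos [ 434.2 -369.3  100.8] t 1.5 w 85.3
```

```bash
python3 -m jog '{"series":[[[0,0.1,3,0,0,0,-1],[0,0.1,6,0,0,0,-1],[0,0.1,8.1,0,0,0,-1],[0,0.1,8.1,0,0,0,-1],[0,0.1,8.1,0,0,0,-1],[0,0.1,8.1,0,0,0,1],[0,0.1,8.1,0,0,0,1],[0,0.1,8.1,0,0,0,1],[0,0.1,8.1,0,0,0,1],[0,0.1,8.1,0,0,0,1],[0,0.1,8.1,0,0,0,1],[0,0.1,8.1,0,0,0,1],[0,0.1,8.1,0,0,0,1]]]}' 40
python3 - <<'E'
from h import *
print(np.degrees(telemetry.observe()["qpos"]).round(1))
s=imaging.snapshot("side"); cv2.imwrite("pics/g1.png",cv2.resize(s["pixels"][100:260,300:500,::-1],None,fx=3,fy=3))
E
```

```text
t: 3.12
position: [435.5, -368.3, 20.4]
orientation: [0.001, 0.167, 0.986, -0.001]
ft_force: [-1.8, -0.5, 5.5]
grip_width: 51.3
grip_force: 43.8
[-24.5  25.5 -10.5   0.  -53.9 -84.7]
```

View pics/g1.png

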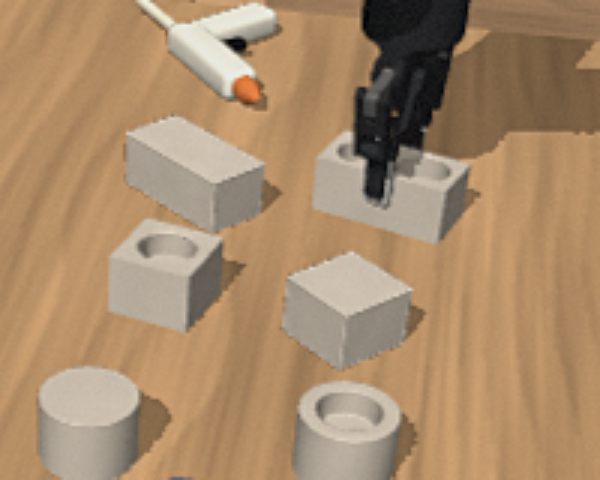

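The finger at (375,195) is centred on the long side of the oblong holder and covers its upper half. The grasp is good at 51 mm opening and 44 N. Lifting.

```bash
python3 -m jog '{"series":[[[0,0,-1.5,0,0,0,1],[0,0,-4,0,0,0,1],[0,0,-7,0,0,0,1],[0,0,-10,0,0,0,1],[0,0,-10,0,0,0,1]]]}'
python3 - <<'E'
from h import *
delta((*T["ob"],120),183)
E
```

```text
t: 3.8
position: [436.2, -368.5, 122.0]
orientation: [0.002, 0.167, 0.986, -0.001]
ft_force: [0.1, -0.6, -2.9]
grip_width: 51.3
grip_force: 43.0
shift cm [ 1.43 65.76  0.14] rot [-3.000e-01  1.000e-01 -1.122e+02] cur yaw 70.8 q6 -85.0 pos [ 436.2 -368.5  122. ] t 3.8 w 51.3
```

```bash
python3 -m jog '{"series":[[[0,2,0,0,0,-4,1],[0.1,5,0,0,0,-10,1],[0.2,9,0,0,0,-16,1],[0.3,13,0,0,0,-23,1],[0.4,17,0,0,0,-30,1],[0.5,21,0,0,0,-37,1],[0.6,25,0,0,0,-44,1],[0.7,29,0,0,0,-51,1],[0.8,33,0,0,0,-58,1],[0.9,38,0,0,0,-66,1],[1,42,0,0,0,-73,1],[1,46,0,0,0,-80,1],[1.1,50,0,0,0,-87,1],[1.2,54,0,0,0,-94,1],[1.3,58,0,0,0,-101,1],[1.4,61,0,0,0,-106,1],[1.4,64,0,0,0,-110,1],[1.4,65.8,0,0,0,-112.2,1],[1.4,65.8,0,0,0,-112.2,1],[1.4,65.8,0,0,0,-112.2,1]]]}'
python3 - <<'E'
from h import *
delta((*T["ob"],27),183)
E
```

```text
t: 6.3
position: [637.0, 258.0, 118.1]
orientation: [0.001, 0.726, -0.688, -0.0]
ft_force: [0.1, 0.1, -3.0]
grip_width: 51.7
grip_force: 42.8
shift cm [ 0.07 -0.19  9.11] rot [ 0.1 -0.1  0. ] cur yaw -177.0 q6 -32.0 pos [637.  258.  118.1] t 6.3 w 51.7
```

```bash
python3 -m jog '{"series":[[[0.1,-0.2,2,0,0,0,1],[0.1,-0.2,5,0,0,0,1],[0.1,-0.2,7,0,0,0,1],[0.1,-0.2,8,0,0,0,1],[0.1,-0.2,8.5,0,0,0,1],[0.1,-0.2,8.7,0,0,0,1],[0.1,-0.2,8.7,0,0,0,1],[0.1,-0.2,8.7,0,0,0,1]]]}'
python3 - <<'E'
from h import *
delta((*T["ob"],27.4),183)
for n,(a,b,c,d) in dict(top=(190,260,140,250),side=(250,420,190,360)).items():
    s=imaging.snapshot(n); cv2.imwrite(f"pics/p1{n}.png",cv2.resize(s["pixels"][a:b,c:d,::-1],None,fx=3,fy=3))
E
```

```text
t: 7.3
position: [640.4, 257.5, 33.0]
orientation: [-0.001, 0.725, -0.688, 0.0]
ft_force: [0.5, 1.0, -3.4]
grip_width: 51.6
grip_force: 42.8
shift cm [0.01 0.16 0.56] rot [-0.1  0.   0. ] cur yaw -177.0 q6 -32.0 pos [640.4 257.5  33. ] t 7.3 w 51.6
```

View pics/p1side.png

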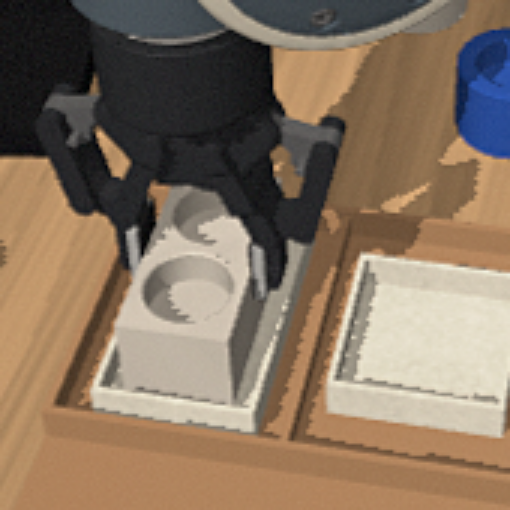

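The holder hangs inside the white oblong box, centred at about (185,340) in the crop, with the fingertips above the rim. Lowering the last 5 mm.

```bash
python3 -m jog '{"series":[[[0,0.1,0.15,0,0,0,1],[0,0.1,0.3,0,0,0,1],[0,0.1,0.4,0,0,0,1],[0,0.1,0.5,0,0,0,1],[0,0.1,0.5,0,0,0,1],[0,0.1,0.5,0,0,0,1]]]}'
```

```text
t: 8.15
position: [639.2, 257.3, 27.5]
orientation: [-0.0, 0.725, -0.688, 0.0]
ft_force: [0.2, 0.0, -0.5]
grip_width: 51.5
grip_force: 43.0
```

The weight has come off the gripper, so the holder is seated. Releasing gently and rising.

```bash
python3 -m jog '{"series":[[[0,0,0,0,0,0,-0.4],[0,0,0,0,0,0,-0.5],[0,0,0,0,0,0,-0.7],[0,0,0,0,0,0,-0.7],[0,0,0,0,0,0,-0.7],[0,0,-2,0,0,0,-0.7],[0,0,-5,0,0,0,-0.7],[0,0,-9,0,0,0,-1],[0,0,-9,0,0,0,-1],[0,0,-9,0,0,0,-1]]]}'
python3 - <<'E'
from h import *
delta((*T["so"],100),165.2);delta((*T["so"],100),75.2)
E
```

```text
t: 9.4
position: [638.7, 257.3, 116.9]
orientation: [0.0, 0.725, -0.688, -0.0]
ft_force: [0.7, 0.3, -0.6]
grip_width: 85.7
grip_force: 0.0
shift cm [45.5   8.17  1.68] rot [ 0.   0.  17.8] cur yaw -177.0 q6 -32.0 pos [638.7 257.3 116.9] t 9.4 w 85.7
shift cm [45.5   8.17  1.68] rot [  0.   -0.  107.8] cur yaw -177.0 q6 -32.0 pos [638.7 257.3 116.9] t 9.4 w 85.7
```

```bash
python3 -m jog '{"series":[[[2,0.4,0,0,0,1,-1],[6,1.1,0.2,0,0,3,-1],[11,2,0.4,0,0,5,-1],[16,2.9,0.6,0,0,7,-1],[21,3.8,0.8,0,0,9,-1],[26,4.7,1,0,0,11,-1],[31,5.6,1.2,0,0,13,-1],[36,6.5,1.4,0,0,15,-1],[40,7.2,1.5,0,0,16,-1],[43.5,7.8,1.7,0,0,17,-1],[45.5,8.2,1.7,0,0,17.8,-1],[45.5,8.2,1.7,0,0,17.8,-1],[45.5,8.2,1.7,0,0,17.8,-1],[45.5,8.2,1.7,0,0,17.8,-1]]]}'
python3 - <<'E'
from h import *
delta((*T["so"],20.5),165.2)
E
```

```text
t: 11.15
position: [581.3, -200.4, 100.3]
orientation: [0.0, -0.611, 0.792, 0.0]
ft_force: [-0.0, -1.2, -0.0]
grip_width: 85.1
grip_force: 0.0
shift cm [0.09 0.   7.98] rot [0.  0.  0.1] cur yaw 165.3 q6 -10.0 pos [ 581.3 -200.4  100.3] t 11.15 w 85.1
```

```bash
python3 -m jog '{"series":[[[0.1,0,3,0,0,0,-1],[0.1,0,6,0,0,0,-1],[0.1,0,8,0,0,0,-1],[0.1,0,8,0,0,0,-1],[0.1,0,8,0,0,0,-1],[0.1,0,8,0,0,0,1],[0.1,0,8,0,0,0,1],[0.1,0,8,0,0,0,1],[0.1,0,8,0,0,0,1],[0.1,0,8,0,0,0,1],[0.1,0,8,0,0,0,1],[0.1,0,8,0,0,0,1]]]}'
python3 -m jog '{"series":[[[0,0,-1.5,0,0,0,1],[0,0,-4,0,0,0,1],[0,0,-7,0,0,0,1],[0,0,-10,0,0,0,1],[0,0,-10,0,0,0,1],[0,0,-10,0,0,0,1]]]}'
python3 - <<'E'
from h import *
delta((*T["sb"],120),183)
E
```

```text
t: 12.65
position: [581.6, -202.5, 21.6]
orientation: [0.001, -0.61, 0.792, -0.001]
ft_force: [-1.1, 1.5, 5.9]
grip_width: 58.9
grip_force: 45.2
t: 13.4
position: [580.2, -202.1, 119.6]
orientation: [-0.0, -0.61, 0.792, 0.001]
ft_force: [-0.1, 0.3, -1.9]
grip_width: 59.1
grip_force: 44.4
shift cm [-4.266e+01  1.632e+01  1.000e-02] rot [  0.1   0.  -17.8] cur yaw 165.2 q6 -10.0 pos [ 580.2 -202.1  119.6] t 13.4 w 59.1
```

```bash
python3 -m jog '{"series":[[[-2,0.8,0,0,0,-1,1],[-5,1.9,0,0,0,-2,1],[-9,3.4,0,0,0,-4,1],[-13,5,0,0,0,-6,1],[-17,6.5,0,0,0,-7,1],[-21,8,0,0,0,-9,1],[-25,9.6,0,0,0,-11,1],[-29,11.1,0,0,0,-12,1],[-33,12.6,0,0,0,-14,1],[-37,14.1,0,0,0,-16,1],[-40,15.3,0,0,0,-17,1],[-42,16.1,0,0,0,-17.8,1],[-42.7,16.3,0,0,0,-17.8,1],[-42.7,16.3,0,0,0,-17.8,1],[-42.7,16.3,0,0,0,-17.8,1]]]}'
python3 - <<'E'
from h import *
delta((*T["sb"],28),183)
E
```

```text
t: 15.28
position: [532.3, 251.2, 120.3]
orientation: [0.0, 0.725, -0.689, 0.0]
ft_force: [-0.3, -0.2, -1.2]
grip_width: 59.0
grip_force: 44.3
shift cm [-0.09  0.07  9.23] rot [ 0.  -0.  -0.1] cur yaw -177.1 q6 -38.0 pos [532.3 251.2 120.3] t 15.28 w 59.0
```

```bash
python3 -m jog '{"series":[[[-0.1,0.1,2,0,0,0,1],[-0.1,0.1,5,0,0,0,1],[-0.1,0.1,7,0,0,0,1],[-0.1,0.1,8,0,0,0,1],[-0.1,0.1,8.6,0,0,0,1],[-0.1,0.1,8.8,0,0,0,1],[-0.1,0.1,8.8,0,0,0,1],[-0.1,0.1,8.8,0,0,0,1]]]}'
python3 - <<'E'
from h import *
delta((*T["sb"],28),183)
s=imaging.snapshot("side"); cv2.imwrite(f"pics/p2.png",cv2.resize(s["pixels"][250:420,190:420,::-1],None,fx=3,fy=3))
E
```

```text
t: 16.27
position: [531.5, 253.3, 32.9]
orientation: [-0.001, 0.725, -0.688, 0.0]
ft_force: [0.3, 0.3, -2.0]
grip_width: 58.7
grip_force: 44.4
shift cm [0.13 0.01 0.49] rot [-0.1  0.   0. ] cur yaw -177.0 q6 -38.0 pos [531.5 253.3  32.9] t 16.27 w 58.7
```

View pics/p2.png

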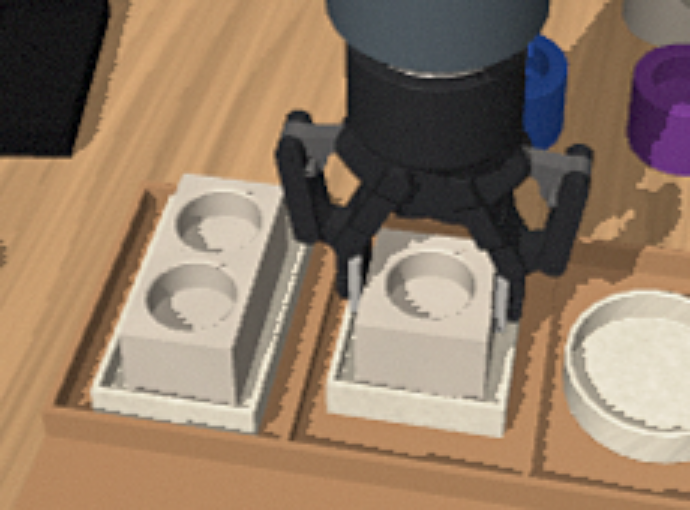

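The oblong holder sits flat in its box. The square holder hovers inside the white square box at about (420,320), clear of the walls. Lowering.

```bash
python3 -m jog '{"series":[[[0,0,0.15,0,0,0,1],[0,0,0.3,0,0,0,1],[0,0,0.4,0,0,0,1],[0,0,0.5,0,0,0,1],[0,0,0.5,0,0,0,1],[0,0,0.5,0,0,0,1]]]}'
```

```text
t: 17.08
position: [531.2, 253.1, 28.6]
orientation: [-0.0, 0.726, -0.688, 0.0]
ft_force: [-4.2, -1.1, 7.4]
grip_width: 58.8
grip_force: 45.4
```

```bash
python3 -m jog '{"series":[[[0,0,0,0,0,0,-0.5],[0,0,0,0,0,0,-0.6],[0,0,0,0,0,0,-0.75],[0,0,0,0,0,0,-0.75],[0,0,0,0,0,0,-0.75],[0,0,-2,0,0,0,-0.75],[0,0,-5,0,0,0,-0.75],[0,0,-9,0,0,0,-1],[0,0,-9,0,0,0,-1],[0,0,-9,0,0,0,-1]]]}'
python3 - <<'E'
from h import *
delta((*T["ro"],100),183)
E
```

```text
t: 18.32
position: [530.9, 253.0, 116.9]
orientation: [0.0, 0.725, -0.688, -0.0]
ft_force: [-0.5, -1.2, -0.6]
grip_width: 85.0
grip_force: 0.0
shift cm [28.73 10.52  1.69] rot [ 0.  0. -0.] cur yaw -177.0 q6 -38.0 pos [530.9 253.  116.9] t 18.32 w 85.0
```

```bash
python3 -m jog '{"series":[[[2,0.7,0,0,0,0,-1],[6,2.2,0.3,0,0,0,-1],[11,4,0.6,0,0,0,-1],[16,5.9,0.9,0,0,0,-1],[20,7.3,1.2,0,0,0,-1],[24,8.8,1.4,0,0,0,-1],[27,9.9,1.6,0,0,0,-1],[28.7,10.5,1.7,0,0,0,-1],[28.7,10.5,1.7,0,0,0,-1],[28.7,10.5,1.7,0,0,0,-1],[28.7,10.5,1.7,0,0,0,-1]]]}'
python3 - <<'E'
from h import *
delta((*T["ro"],20.5),183)
E
```

```text
t: 19.7
position: [441.7, -38.4, 100.2]
orientation: [0.0, 0.726, -0.688, -0.0]
ft_force: [-0.3, -0.5, 0.4]
grip_width: 85.3
grip_force: 0.0
shift cm [0.1  0.1  7.97] rot [0.  0.  0.1] cur yaw -176.9 q6 -12.0 pos [441.7 -38.4 100.2] t 19.7 w 85.3
```

```bash
python3 -m jog '{"series":[[[0.1,0,3,0,0,0,-1],[0.1,0,6,0,0,0,-1],[0.1,0,8,0,0,0,-1],[0.1,0,8,0,0,0,-1],[0.1,0,8,0,0,0,-1],[0.1,0,8,0,0,0,1],[0.1,0,8,0,0,0,1],[0.1,0,8,0,0,0,1],[0.1,0,8,0,0,0,1],[0.1,0,8,0,0,0,1],[0.1,0,8,0,0,0,1],[0.1,0,8,0,0,0,1]]]}'
python3 -m jog '{"series":[[[0,0,-1.5,0,0,0,1],[0,0,-4,0,0,0,1],[0,0,-7,0,0,0,1],[0,0,-10,0,0,0,1],[0,0,-10,0,0,0,1],[0,0,-10,0,0,0,1]]]}'
python3 - <<'E'
from h import *
delta((*T["rb"],120),183)
E
```

```text
t: 21.2
position: [442.3, -39.9, 21.5]
orientation: [-0.001, 0.726, -0.688, 0.001]
ft_force: [-1.8, 0.4, 5.4]
grip_width: 60.4
grip_force: 42.7
t: 21.95
position: [440.8, -40.0, 119.7]
orientation: [0.0, 0.725, -0.688, -0.001]
ft_force: [0.1, 0.4, -1.2]
grip_width: 60.6
grip_force: 44.2
shift cm [-2.865e+01  1.500e-01 -2.000e-02] rot [ 0.1  0.  -0. ] cur yaw -177.0 q6 -12.0 pos [440.8 -40.  119.7] t 21.95 w 60.6
```

```bash
python3 -m jog '{"series":[[[-2,0,0,0,0,0,1],[-5,0,0,0,0,0,1],[-9,0.1,0,0,0,0,1],[-13,0.1,0,0,0,0,1],[-17,0.1,0,0,0,0,1],[-21,0.1,0,0,0,0,1],[-25,0.1,0,0,0,0,1],[-27.5,0.1,0,0,0,0,1],[-28.6,0.1,0,0,0,0,1],[-28.6,0.1,0,0,0,0,1],[-28.6,0.1,0,0,0,0,1]]]}'
python3 - <<'E'
from h import *
delta((*T["rb"],28),183)
E
```

```text
t: 23.32
position: [425.2, 244.5, 119.9]
orientation: [0.001, 0.725, -0.689, -0.0]
ft_force: [0.2, -0.0, -2.2]
grip_width: 60.7
grip_force: 44.1
shift cm [-0.16  0.08  9.19] rot [ 0. -0. -0.] cur yaw -177.0 q6 -45.0 pos [425.2 244.5 119.9] t 23.32 w 60.7
```

```bash
python3 -m jog '{"series":[[[-0.1,0.1,2,0,0,0,1],[-0.1,0.1,5,0,0,0,1],[-0.1,0.1,7,0,0,0,1],[-0.1,0.1,8,0,0,0,1],[-0.1,0.1,8.6,0,0,0,1],[-0.1,0.1,8.8,0,0,0,1],[-0.1,0.1,8.8,0,0,0,1],[-0.1,0.1,8.8,0,0,0,1]]]}'
python3 - <<'E'
from h import *
delta((*T["rb"],28),183)
s=imaging.snapshot("side"); cv2.imwrite(f"pics/p3.png",cv2.resize(s["pixels"][270:430,290:490,::-1],None,fx=3,fy=3))
E
```

```text
t: 24.32
position: [424.7, 246.7, 32.8]
orientation: [-0.001, 0.725, -0.688, 0.0]
ft_force: [0.8, -0.1, -1.2]
grip_width: 60.4
grip_force: 44.1
shift cm [0.07 0.04 0.48] rot [-0.  0.  0.] cur yaw -177.0 q6 -45.0 pos [424.7 246.7  32.8] t 24.32 w 60.4
```

View pics/p3.png

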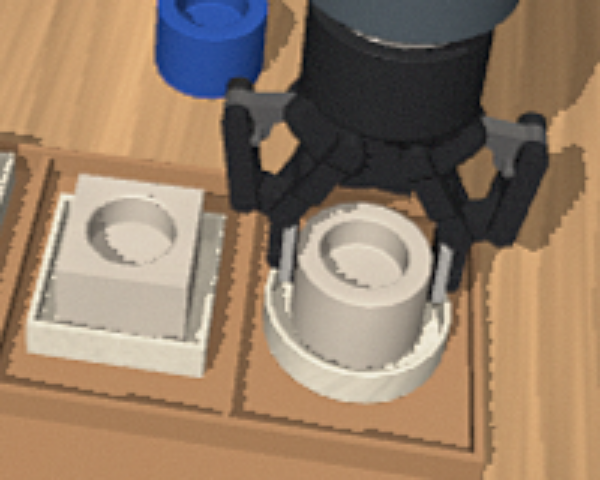

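The square holder sits flat in its box. The round holder hovers centred in the round box at about (360,300). Lowering.

```bash
python3 -m jog '{"series":[[[0,0,0.15,0,0,0,1],[0,0,0.3,0,0,0,1],[0,0,0.4,0,0,0,1],[0,0,0.5,0,0,0,1],[0,0,0.5,0,0,0,1],[0,0,0.5,0,0,0,1]]]}'
```

```text
t: 25.12
position: [424.4, 246.4, 28.6]
orientation: [-0.0, 0.726, -0.688, 0.0]
ft_force: [-6.6, -1.6, 11.2]
grip_width: 60.5
grip_force: 45.3
```

Contact at about 11 N, so it is seated. Releasing, rising and checking.

```bash
python3 -m jog '{"series":[[[0,0,0,0,0,0,-0.5],[0,0,0,0,0,0,-0.65],[0,0,0,0,0,0,-0.8],[0,0,0,0,0,0,-0.8],[0,0,0,0,0,0,-0.8],[0,0,-2,0,0,0,-0.8],[0,0,-6,0,0,0,-0.8],[4,0,-10,0,0,0,-1],[10,0,-12,0,0,0,-1],[16,0,-12,0,0,0,-1],[22,0,-12,0,0,0,-1],[28,4,-12,0,0,0,-1],[32,6,-12,0,0,0,-1],[32,6,-12,0,0,0,-1],[32,6,-12,0,0,0,-1],[32,6,-12,0,0,0,-1]]]}'
python3 - <<'E'
from h import *
a=imaging.snapshot("side")["pixels"][110:470,190:460,::-1]; b=imaging.snapshot("top")["pixels"][180:360,140:510,::-1]
o=np.zeros((600,800,3),np.uint8); o[:480,:360]=cv2.resize(a,(360,480)); o[:214,360:]=cv2.resize(b,(440,214)); cv2.imwrite("pics/end.png",o)
s=imaging.snapshot("top")
im=rect(s,52,k=2,x1=700); hsv=cv2.cvtColor(im,cv2.COLOR_RGB2HSV)
cv2.imwrite("pics/end2.png",rect(s,52,380,700,190,310,3)[:,:,::-1][:,:,:][:600] if 0 else cv2.resize(rect(s,52,370,700,170,330,2)[:,:,::-1],None,fx=.9,fy=.9))
E
```

```text
t: 27.12
position: [381.8, -75.5, 147.3]
orientation: [-0.0, 0.726, -0.688, -0.0]
ft_force: [-0.0, -0.7, -0.1]
grip_width: 85.1
grip_force: 0.0
```

View pics/end.png

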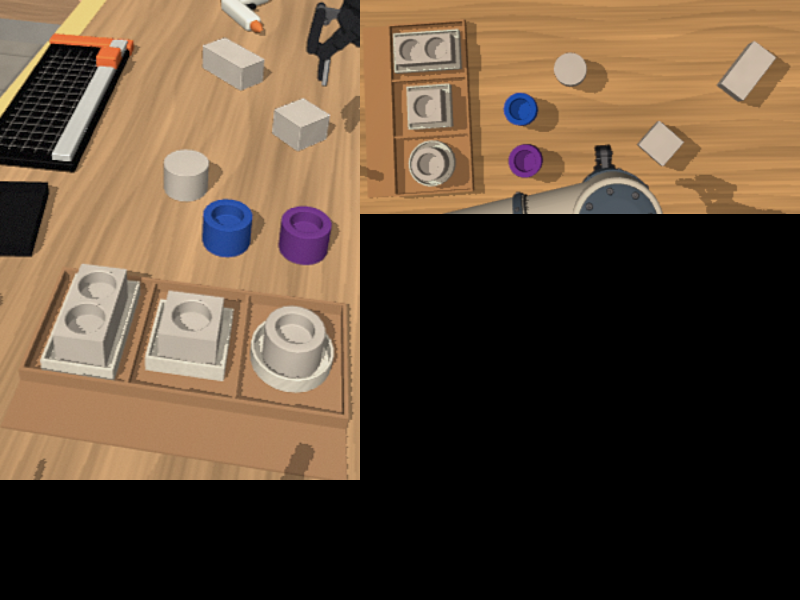

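View pics/end2.png

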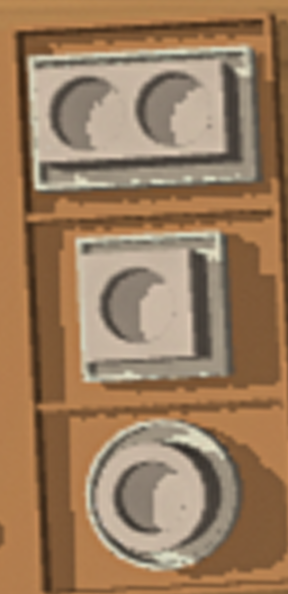

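All three holders stand flat and wells up in the boxes of their own shape. From the wells at (130,110), (139,304) and (150,497) in the rectified view, each is within about 1 mm of its box centre. The plinths haven't moved and the arm is clear.

```bash
python3 -c "
from rig import robot
print(robot.sign_off())"
```

```text
the job is handed in; nothing more can be done
None
```

The job is handed in: all three holders are packed wells up in the boxes of their own shape, about 1 mm off centre by camera, and the plinths were left in place (about 27 s of the 77 s used).

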